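# Clear the stamp and set the printing press's impression lever

### The job

Set the printing press's impression lever to the position marked by the small pointer on the rim of its scale. One of the two hand stamps standing on the press is in the lever's way: first put that one away, standing upright in the free cell of the wooden stamp tray, then swing the lever round until it points straight at the pointer, and let go. Leave the pointer, the other stamp and the things on the table where they are.

Things in the scene. Friction and masses are not known exactly. Their poses are not given: they have to be found in the camera images.
- press: Bench printing press, fixed, grey steel: flat apron plate 350 (x, -170 to 180) x 300 (y) x 20 mm with a roller housing on the end nearest the robot (x -168 to -72 mm, 270 mm wide, top 100 mm above the table). Origin on the table under the lever's upright pivot, at the plate's middle; x points along the apron away from the housing, z up. Apron top at z = 20 mm.
- lever (a joint): Lever angle (rad) about the upright pivot at the press's origin: 0 along the press's +x, growing anticlockwise from above, -1.4 to 1.2; starts negative, stays where left. Steel bar 14 mm wide, 10 mm high, underside 15 mm above the apron; at 130 mm from the pivot an upright white round grip, 22 mm diameter, rises to 80 mm above the apron. Moves with about 2 N at the grip.
- lever_grip (a point): Point on the axis of the lever's upright grip, 130 mm from the pivot, 56 mm above the apron (24 mm below the grip's top): where to take it. Its x axis points along the lever away from the pivot, z up.
- pointer (a joint): Angle (rad) of the pointer about the same pivot, measured like the lever's angle: the lever is to be set to this value. The pointer is stiff and is not to be moved.
- pointer_tip (a point): Tip of the pointer, a small steel block (20 x 26 x 14 mm, with a clamp screw to 26 mm above the apron) on the rim of the scale, beyond the lever's reach. The point is 150 mm from the pivot, 6 mm above the apron; its x axis points away from the pivot.
- round_stamp: Loose wooden hand stamp, about 90 g: round foot 44 mm in diameter and 30 mm high, above it an upright round handle 22 mm in diameter up to 75 mm. Origin at the centre of its underside, z up. Starts standing on the apron, either between lever and pointer (in the lever's way) or beyond the pointer (to be left alone).
- block_stamp: Loose wooden hand stamp, about 90 g: oblong foot 44 (x) x 34 (y) mm, 30 mm high, above it an upright flat handle 36 (x) x 16 (y) mm up to 75 mm. Origin at the centre of its underside, z up. Starts in the other of the two places on the apron.
- tray: Wooden stamp tray, fixed, 162 (x) x 200 (y) x 34 mm, floor 5 mm, walls 6 mm. Origin: centre of its underside. Its +y part is full of letter blocks 25 mm high; its -y part has two cells, 72 x 72 mm inside: the one at -x holds a stored round stamp, top 80 mm above the table, 78 mm from the free cell's centre; the one at +x is free.
- free_cell (a point): Centre of the floor of the tray's free cell (5 mm above the table, rim 29 mm above the floor); axes are the tray's.
- jar: Jar, 58 mm in diameter, 75 mm high, standing on the table beyond press and tray; leave it alone. Origin at the centre of its underside.
- brayer: Ink roller with wooden handle, about 150 x 76 x 28 mm, lying on the table; leave it alone. Origin under the roller's middle; the handle points to its -x.
- ink_pad: Closed flat ink pad tin, 75 x 110 x 18 mm, on the table; leave it alone. Origin at the centre of its underside.
There are look-alikes about, which are no part of the job. What is shaped like the block_stamp but orange or pink is not meant.

How it is judged:
By the outcome, as a careful person would: the job done as asked, in the order asked, and still so for the second after the job is handed in, with the robot touching nothing.
It also fails if it takes over 53 s, if anything falls off the work surface, if the arm or the gripper's body presses on something with over 40 N, if the wrist force passes 120 N, or if a joint passes its speed limit or range.

### The arm

A 6-joint arm with a two-finger parallel gripper is mounted at the origin on the work surface. World frame = base frame: x ahead of the robot, y to its left, z up, the work surface at z = 0. Lengths are in m, angles in degrees, forces in N, time in s.
With the tool pointing down it reaches from about 0.3 to 0.75 m from the base axis. Payload 8.5 kg.
Tool frame: the origin (TCP) lies between the finger pads; the fingertips stand ahead of it and the grasp point (between the pads) lies 8 mm behind it (env.tcp_to_tips is the z of the fingertips in the tool frame, in m); z points along the fingers, x is the direction in which the jaws open and shut, and the axes are right-handed (so a half turn about z gives the same grasp; the last joint's range is limited). The gripper opens to 85 mm and grips with 20 to 120 N. Pads are 22 mm wide; open, the fingers measure 114 mm over their backs; the gripper's body (76 mm by 85 mm) begins 54 mm behind the grasp point. The pads swing forward as they close: fully open they stand 13 mm farther back than shut.
Start: joints at [-84.357, 21.807, 74.336, -0, 83.858, -12.336], TCP at [0.17, -0.523, 0.242] pointing down, gripper open.
Joint ranges: [-178.18, 178.18], [-50.72, 133.34], [12.68, 142.11], [-81.47, 261.47], [9.98, 163.14], [-165.26, 165.26]. Speed limits (degrees/s): [136.94, 136.94, 180, 180, 180, 180].

### API

Orientations are given as a 3x3 rotation matrix whose columns are the frame's x, y, z axes.
In Python, from rig import observe, viewer, env gives the robot as it stands.
- The arm moves only by the tool jog_arm, never from a script. Its arguments are lists of equal length, an entry for each row: "dr": the turn, a rotation vector about the tool's x, y, z in rad, a list of three; "slide": the shift along the tool's x, y, z in m, a list of three; "gripper": the opening, from -1 (shut) to 1 (fully open), so that 0 is half open. In form: {"dr": [[rx, ry, rz], ...], "slide": [[dx, dy, dz], ...], "gripper": [gripper, ...]}. A call has exactly 10 rows; each row shifts and turns the commanded pose from where the row before left it, along the tool's axes as they then stand; what a row does not reach is not made up. A row lasts 1/10 s, in which the tool goes at most 50 mm and 8.59 degrees, less where a joint would pass 70% of its speed; a pose out of reach is approached as far as the arm can. A call is refused whole if a number of a shift passes 0.05 or a number of a turn 0.15, either way. A call with a gripper value outside its range is refused whole. The fingers move at their own pace and stop on an object; "force" is the grip in N (left out, the last holds). Time passes only in rows, so rows that do not move let the fingers close, or fill a call up. It gives the time, the measured TCP pose, the force and the opening at its end, in the units of the state.
- observe(): the state, without advancing time (a new reading comes with each control period).
- viewer.get_image(name): name is "scene" or "side" or "wrist"; returns a dict with "pixels" (384x512x3 uint8, blue, green, red), "camera_matrix" (3x3 intrinsics, pixels), "R" (3x3) and "t" (3): a world point X has camera coordinates R X + t. Camera axes: x right, y down, z forward; pixel columns grow to the right and rows downward; lengths in m; the calibration is good to about 2 mm. A picture is of the moment at which its call begins. There is no depth.
- env.close_job(): hands the job in, once; it reports no verdict.
The state is a dict: "time_s": time; "q": joint angles; "qvel": joint speeds; "joint_efforts": joint torques, N m; "position": TCP position; "tool_rot": TCP orientation; "ft_force": force on the tool from outside, world axes, zero at the start; "wrist_torque": the same for the moment, N m; "grip_width": finger opening in m.
Only numpy, scipy, OpenCV 4.12 (cv2) and the standard library are available. Lean on these libraries where they do the work, as an engineer would, in place of code of your own. Each camera call takes 0.05 s, during which the arm holds its last target.

## Working session

There is one attempt and no reset: what is moved stays moved. The work goes in short steps, Python scripts to look and compute and a tool call to move; the robot and the scene stay as the last step left them, time stands still between calls to the robot, and variables do not carry over. Pictures are saved under pics/ and viewed, and the job is handed in when it is done.

Besides the shell and the picture viewer there is one more tool, called after "Emit:" in YAML: its name, and indented under it one key for each argument. jog_arm: Moves the arm, as the interface text tells. Its arguments: {"type":"object","properties":{"dr":{"type":"array","items":{"type":"array","items":{"type":"number"}}},"slide":{"type":"array","items":{"type":"array","items":{"type":"number"}}},"gripper":{"type":"array","items":{"type":"number"}},"force":{"type":"number"}},"required":["dr","slide","gripper"]}

```bash
ls; mkdir -p pics
cat > h.py <<'E'
import numpy as np, cv2
from rig import observe, viewer, env
def shot(n,f):
    im=viewer.get_image(n); cv2.imwrite(f,im["pixels"]); np.savez(f[:-4]+'.npz',**{k:np.array(v) for k,v in im.items()}); return im
def load(f): return dict(np.load(f))
def ray(im,u,v,z):
    K,R,t=im["camera_matrix"],im["R"],im["t"]
    d=R.T@np.linalg.solve(K,np.array([u,v,1.]));c=-R.T@t
    return c+d*(z-c[2])/d[2]
def proj(im,X):
    p=im["camera_matrix"]@(im["R"]@np.array(X,float)+im["t"]);return p[:2]/p[2]
E
python3 - <<'E'
from h import *
for n in ["scene","side","wrist"]:
    im=shot(n,f"pics/{n}0.png"); print(n,-im["R"].T@im["t"])
s=observe();print(s["time_s"],s["position"],s["tool_rot"],s["grip_width"],env.tcp_to_tips)
E
```

```text
pics
scene [1.02946796 0.45111593 0.79030447]
side [0.32665964 0.46478087 0.65646858]
wrist [ 0.24028379 -0.49864894  0.37386471]
0.15 [ 0.1697459  -0.52294188  0.24187316] [[ 3.08675957e-01 -9.51167251e-01 -1.18512009e-04]
 [-9.51166665e-01 -3.08675902e-01  1.07856509e-03]
 [-1.06247759e-03 -2.20202440e-04 -9.99999411e-01]] 0.08553769184819318 0.011
```

View pics/scene0.png

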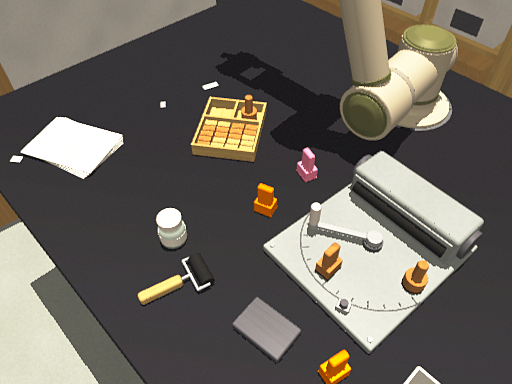

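View pics/side0.png

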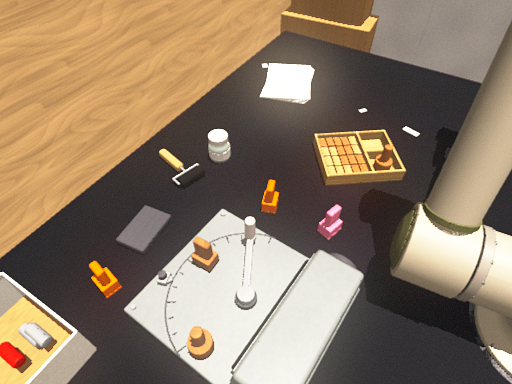

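View pics/wrist0.png

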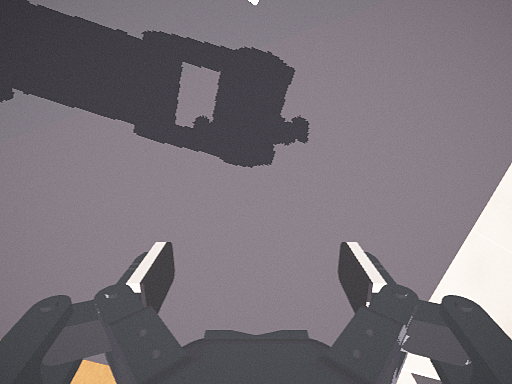

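Run:
```python
from h import *
a=load("pics/scene0.npz")["pixels"];b=load("pics/side0.npz")["pixels"]
def c(im,x,y,w,h,k,f): cv2.imwrite(f,cv2.resize(im[y:y+h,x:x+w],None,fx=k,fy=k,interpolation=cv2.INTER_CUBIC))
c(a,290,190,160,120,5,"pics/c1.png"); c(b,140,205,160,120,5,"pics/c2.png")
c(a,185,85,90,80,6,"pics/c3.png"); c(b,305,120,110,70,6,"pics/c4.png")
```

```text
(no output)
```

View pics/c1.png

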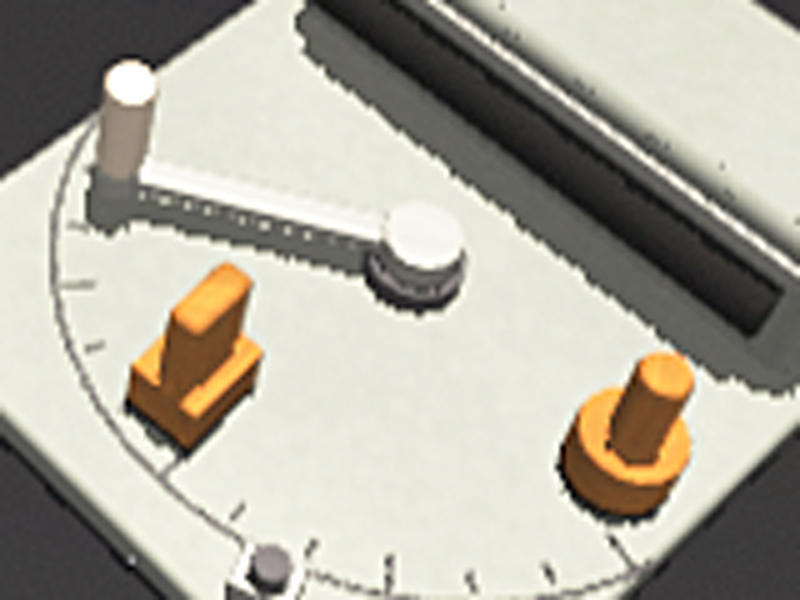

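View pics/c2.png

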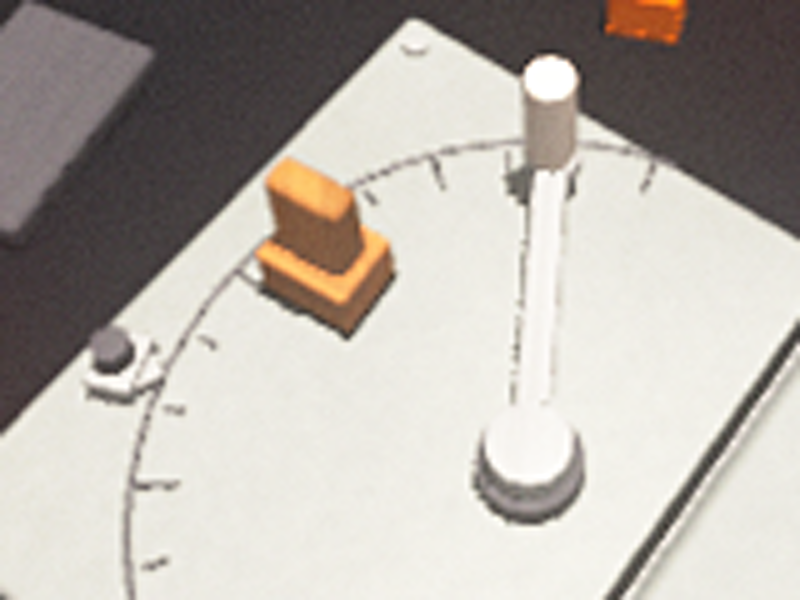

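View pics/c3.png

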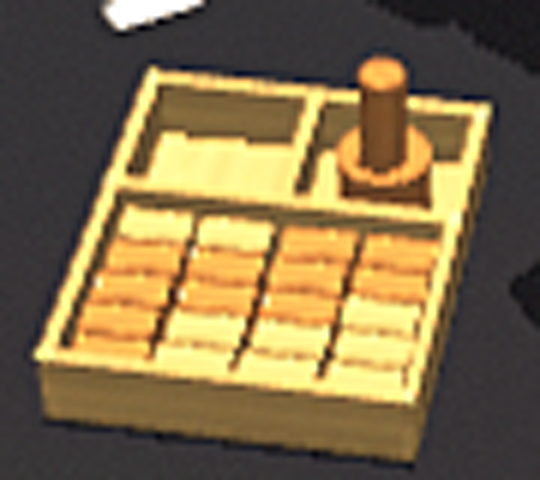

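View pics/c4.png

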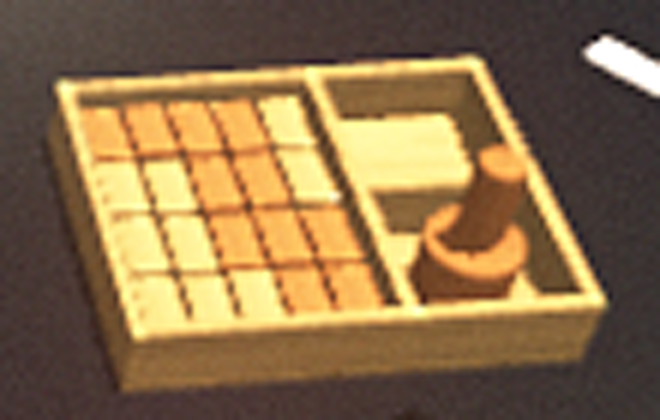

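Run:
```python
from h import *
A=load("pics/scene0.npz");B=load("pics/side0.npz")
def s(x,y,ox,oy,k): return ox+(x+.5)/k-.5, oy+(y+.5)/k-.5
def tri(p,q):
    P=[im["camera_matrix"]@np.c_[im["R"],im["t"]] for im in (A,B)]
    X=cv2.triangulatePoints(P[0],P[1],np.array(p,float),np.array(q,float))[:,0];return X[:3]/X[3]
sa=lambda x,y:s(x,y,290,190,5); sb=lambda x,y:s(x,y,140,205,5)
print("grip",tri(sa(130,82),sb(551,78)))
print("knob",tri(sa(422,235),sb(531,448)))
print("screw",tri(sa(268,562),sb(110,345)))
ta=lambda x,y:s(x,y,185,85,6); tb=lambda x,y:s(x,y,305,120,6)
# tray outer rim corners
for n,p,q in [("+x-y",(152,72),(480,60)),("-x-y",(488,104),(603,303)),("+x+y",(40,355),(62,88)),("-x+y",(417,398),(133,330))]:
    print(n,tri(ta(*p),tb(*q)),ray(A,*ta(*p),.034),ray(B,*tb(*q),.034))
for n,im,(x,y,w,h) in (("A",A,(310,235,40,50)),("B",B,(185,230,40,45))):
    hsv=cv2.cvtColor(im["pixels"],cv2.COLOR_BGR2HSV)[y:y+h,x:x+w]
    m=(hsv[...,1]>110)
    v=hsv[...,2]; top=(m&(v>200)).astype(np.uint8)
    nl,l,st,c=cv2.connectedComponentsWithStats(top,connectivity=4)
    for i in range(1,nl):
        if st[i,4]<20: continue
        ys,xs=np.where(l==i)
        for z in (.095,.05):
            P=np.array([ray(im,x+a,y+b,z)[:2] for a,b in zip(xs,ys)])
            r=cv2.minAreaRect((P*1000).astype(np.float32)); print(n,st[i],z,r)
c=A["pixels"][280:330,310:380];cv2.imwrite("pics/c5.png",cv2.resize(c,None,fx=10,fy=10,interpolation=cv2.INTER_CUBIC))
c=B["pixels"][255:305,140:210];cv2.imwrite("pics/c6.png",cv2.resize(c,None,fx=10,fy=10,interpolation=cv2.INTER_CUBIC))
c=A["pixels"][230:285,305:355];cv2.imwrite("pics/c7.png",cv2.resize(c,None,fx=10,fy=10,interpolation=cv2.INTER_CUBIC))
```

```text
grip [0.55647037 0.12237672 0.09710048]
knob [0.49315561 0.23677343 0.04312452]
screw [0.65587711 0.28716986 0.04270081]
+x-y [ 0.430193   -0.38001306  0.03317051] [ 0.43097656 -0.37886949  0.034     ] [ 0.43006553 -0.37929189  0.034     ]
-x-y [ 0.33499014 -0.25057503  0.03569319] [ 0.3330155  -0.25283228  0.034     ] [ 0.33505879 -0.25134871  0.034     ]
+x+y [ 0.5882413  -0.26224617  0.03186174] [ 0.5892955  -0.26066989  0.034     ] [ 0.58726346 -0.25900957  0.034     ]
-x+y [ 0.49427427 -0.12949091  0.03797527] [ 0.49175609 -0.13192935  0.034     ] [ 0.4953982  -0.13438853  0.034     ]
A [ 15   8  15  13 110] 0.095 ((611.495361328125, 213.44921875), (33.86161422729492, 13.925329208374023), 3.1063055992126465)
A [ 15   8  15  13 110] 0.05 ((584.4442138671875, 198.06748962402344), (36.053131103515625, 14.826577186584473), 3.1064164638519287)
A [ 7 22  6 10 32] 0.095 ((649.4046630859375, 214.77859497070312), (20.263898849487305, 8.330519676208496), 34.25035858154297)
A [ 7 22  6 10 32] 0.05 ((624.8070068359375, 199.48284912109375), (21.575443267822266, 8.869719505310059), 34.250370025634766)
A [17 22 15 16 84] 0.095 ((635.85888671875, 238.30572509765625), (39.35730743408203, 9.398584365844727), 2.2522811889648438)
A [17 22 15 16 84] 0.05 ((610.3845825195312, 224.53273010253906), (41.90442657470703, 10.006856918334961), 2.2523300647735596)
B [  8   7  17  12 109] 0.095 ((607.6632690429688, 213.35345458984375), (33.6009407043457, 13.851592063903809), 2.428567886352539)
B [  8   7  17  12 109] 0.05 ((630.1848754882812, 193.2023162841797), (36.29397201538086, 14.96174144744873), 2.4285781383514404)
B [  6  20  27  16 126] 0.095 ((587.29296875, 231.43170166015625), (39.94982147216797, 30.271804809570312), 0.47983524203300476)
B [  6  20  27  16 126] 0.05 ((608.1818237304688, 212.72947692871094), (43.1517333984375, 32.697994232177734), 0.4798295497894287)
```

View pics/c5.png

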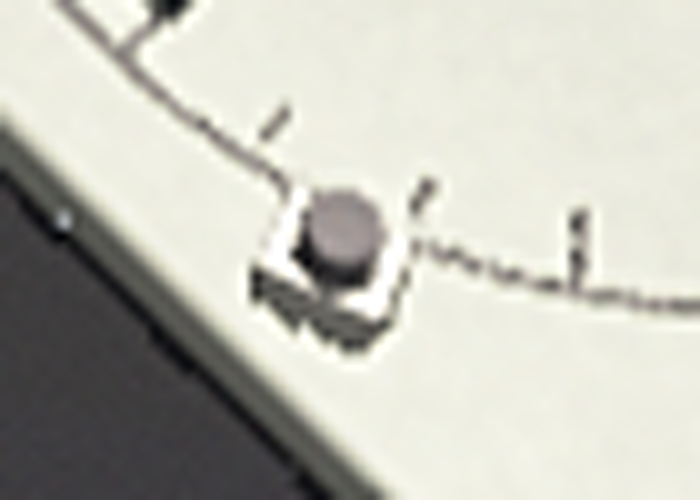

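View pics/c6.png

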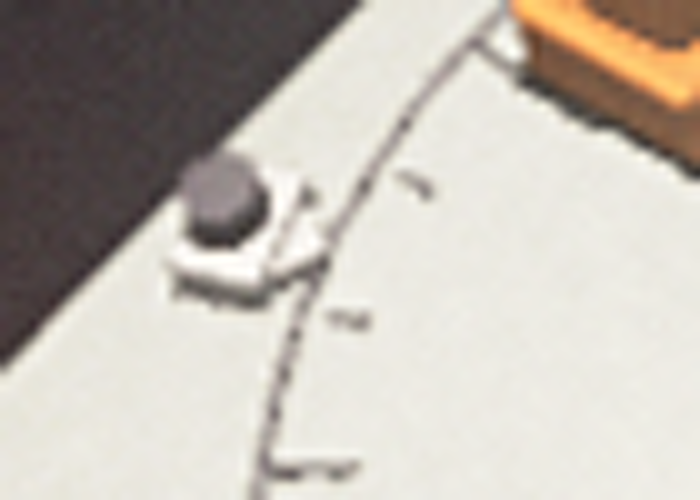

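View pics/c7.png

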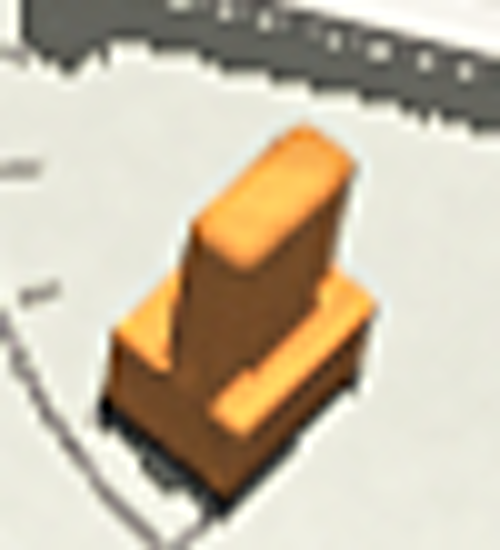

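```bash
cat >> h.py <<'E'
def s(x,y,ox,oy,k): return ox+(x+.5)/k-.5, oy+(y+.5)/k-.5
def tool(d,th=None):
    R=np.array(observe()["tool_rot"]); return (R.T@np.array(d,float)).round(4)
def st():
    o=observe();R=np.array(o["tool_rot"]);print("t",o["time_s"],"pos",np.round(o["position"],4),"jaw",np.degrees(np.arctan2(R[1,0],R[0,0])).round(2),"zax",R[:,2].round(3),"w",o["grip_width"],"f",np.round(o["ft_force"],1),"q",np.round(o["q"],1));return o
E
python3 - <<'E'
from h import *
A=load("pics/scene0.npz");B=load("pics/side0.npz")
sa=lambda x,y:s(x,y,290,190,5); sb=lambda x,y:s(x,y,140,205,5)
def both(n,p,q,z):
    a=ray(A,*p,z)[:2];b=ray(B,*q,z)[:2];print(n,a.round(4),b.round(4),((a+b)/2).round(4));return a,b
g=both("grip",sa(130,82),sb(551,78),.1)
k=both("knob",sa(422,235),sb(531,448),.046)
w=both("screw",s(343,228,310,280,10),s(218,194,140,255,10),.046)
tip=ray(B,*s(327,245,140,255,10),.034)[:2];print("tip B",tip)
both("roundtop",sa(665,374),(196,331),.095)
for i in (0,1):
    f=lambda a:(np.degrees(np.arctan2(*(a[i]-k[i])[::-1])),np.linalg.norm(a[i]-k[i]))
    print(i,"lever",f(g),"screw",f(w))
c=A["pixels"];
pts=[]
ta=lambda x,y:s(x,y,185,85,6); tb=lambda x,y:s(x,y,305,120,6)
for p,q in [((152,72),(480,60)),((488,104),(603,303)),((40,355),(62,88)),((417,398),(133,330))]:
    pts.append((ray(A,*ta(*p),.034)+ray(B,*tb(*q),.034))[:2]/2)
p=np.array(pts);C=p.mean(0);ex=p[0]+p[2]-p[1]-p[3];ex/=np.linalg.norm(ex);ey=np.array([-ex[1],ex[0]])
print("tray",C,np.degrees(np.arctan2(*ey[::-1])),np.degrees(np.arctan2(*(p[2]+p[3]-p[0]-p[1])[::-1])),"cell",C+.039*ex-.058*ey)
st(); print("slide to stamp hover",tool(np.array([.609,.213,.242])-observe()["position"]))
E
```

```text
grip [0.5585 0.1239] [0.5553 0.1239] [0.5569 0.1239]
knob [0.4951 0.2373] [0.4924 0.2384] [0.4937 0.2378]
screw [0.6572 0.2889] [0.654  0.2893] [0.6556 0.2891]
tip B [0.63485576 0.28300483]
roundtop [0.516 0.352] [0.5129 0.3503] [0.5144 0.3511]
0 lever (np.float64(-60.79057138761674), np.float64(0.12990669159152612)) screw (np.float64(17.686209970423654), np.float64(0.170092662988501))
1 lever (np.float64(-61.19971332213881), np.float64(0.1305811733684359)) screw (np.float64(17.501904730661128), np.float64(0.1694348681118254))
tray [ 0.4616037  -0.25604246] 37.004527889062125 36.892853227600874 cell [ 0.43875885 -0.32209633]
t 0.15 pos [ 0.1697 -0.5229  0.2419] jaw -72.02 zax [-0.     0.001 -1.   ] w 0.08553769184819318 f [-0.6  0.2 -1. ] q [-84.4  21.8  74.4  -0.   83.9 -12.3]
slide to stamp hover [-5.644e-01 -6.450e-01  6.000e-04]
```

Emit:
jog_arm:
  dr:
    - [0,0,0]
    - [0,0,0]
    - [0,0,0]
    - [0,0,0]
    - [0,0,0]
    - [0,0,0]
    - [0,0,0]
    - [0,0,0]
    - [0,0,0]
    - [0,0,0]
  slide:
    - [-0.0282,-0.0322,0]
    - [-0.0282,-0.0322,0]
    - [-0.0282,-0.0322,0]
    - [-0.0282,-0.0322,0]
    - [-0.0282,-0.0322,0]
    - [-0.0282,-0.0322,0]
    - [-0.0282,-0.0322,0]
    - [-0.0282,-0.0322,0]
    - [-0.0282,-0.0322,0]
    - [-0.0282,-0.0322,0]
  gripper: [0.2,0.2,0.2,0.2,0.2,0.2,0.2,0.2,0.2,0.2]

```text
time_s: 1.15
position: [0.3895, -0.1538, 0.2424]
tool_rot: [[0.308, -0.951, 0.0], [-0.951, -0.308, -0.0], [0.0, -0.0, -1.0]]
ft_force: [1.4, -0.2, -0.1]
grip_width: 0.0511
```

Emit:
jog_arm:
  dr:
    - [0,0,0]
    - [0,0,0]
    - [0,0,0]
    - [0,0,0]
    - [0,0,0]
    - [0,0,0]
    - [0,0,0]
    - [0,0,0]
    - [0,0,0]
    - [0,0,0]
  slide:
    - [-0.0282,-0.0322,0]
    - [-0.0282,-0.0322,0]
    - [-0.0282,-0.0322,0]
    - [-0.0282,-0.0322,0]
    - [-0.0282,-0.0322,0]
    - [-0.0282,-0.0322,0]
    - [-0.0282,-0.0322,0]
    - [-0.0282,-0.0322,0]
    - [-0.0282,-0.0322,0]
    - [-0.0282,-0.0322,0]
  gripper: [0.2,0.2,0.2,0.2,0.2,0.2,0.2,0.2,0.2,0.2]

```text
time_s: 2.15
position: [0.6088, 0.2138, 0.242]
tool_rot: [[0.309, -0.951, -0.001], [-0.951, -0.309, -0.0], [-0.0, 0.001, -1.0]]
ft_force: [0.1, -0.9, 1.2]
grip_width: 0.0511
```

Emit:
jog_arm:
  dr:
    - [0,0,-0.15]
    - [0,0,-0.15]
    - [0,0,-0.15]
    - [0,0,-0.15]
    - [0,0,-0.15]
    - [0,0,-0.15]
    - [0,0,-0.15]
    - [0,0,-0.15]
    - [0,0,-0.15]
    - [0,0,-0.15]
  slide:
    - [0,0,0]
    - [0,0,0]
    - [0,0,0]
    - [0,0,0]
    - [0,0,0]
    - [0,0,0]
    - [0,0,0]
    - [0,0,0]
    - [0,0,0]
    - [0,0,0]
  gripper: [0.2,0.2,0.2,0.2,0.2,0.2,0.2,0.2,0.2,0.2]

```text
time_s: 3.15
position: [0.6081, 0.2121, 0.2419]
tool_rot: [[0.969, 0.247, -0.001], [0.247, -0.969, -0.0], [-0.001, -0.0, -1.0]]
ft_force: [0.2, 0.1, 0.7]
grip_width: 0.0515
```

Emit:
jog_arm:
  dr:
    - [0,0,-0.15]
    - [0,0,-0.15]
    - [0,0,-0.15]
    - [0,0,-0.15]
    - [0,0,-0.15]
    - [0,0,-0.15]
    - [0,0,-0.15]
    - [0,0,-0.15]
    - [0,0,-0.15]
    - [0,0,0]
  slide:
    - [0,0,0]
    - [0,0,0]
    - [0,0,0]
    - [0,0,0]
    - [0,0,0]
    - [0,0,0]
    - [0,0,0]
    - [0,0,0]
    - [0,0,0]
    - [0,0,0]
  gripper: [0.2,0.2,0.2,0.2,0.2,0.2,0.2,0.2,0.2,0.2]

```text
time_s: 4.15
position: [0.6081, 0.2121, 0.242]
tool_rot: [[-0.024, 1.0, -0.001], [1.0, 0.024, -0.0], [-0.0, -0.001, -1.0]]
ft_force: [0.2, -0.3, -0.0]
grip_width: 0.0512
```

Run:
```python
from h import *
st(); im=shot("wrist","pics/w1.png"); print(tool(np.array([.609,.213,.242])-observe()["position"]))
print(proj(im,[.6095,.2135,.095]))
```

```text
t 4.15 pos [0.6081 0.2121 0.242 ] jaw 91.35 zax [-0.001 -0.    -1.   ] w 0.05123150892083125 f [ 0.2 -0.3 -0. ] q [  8.7  31.6  57.7   0.   90.7 -82.6]
[0.0009 0.0009 0.    ]
[255.96489163 183.93894294]
```

View pics/w1.png

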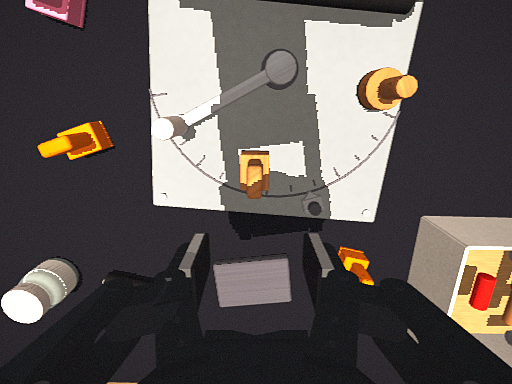

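Run:
```python
from h import *
im=load("pics/w1.npz");c=im["pixels"][135:215,215:325]
c=cv2.resize(c,None,fx=7,fy=7,interpolation=cv2.INTER_CUBIC);cv2.imwrite("pics/w1c.png",c)
```

```text
(no output)
```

View pics/w1c.png

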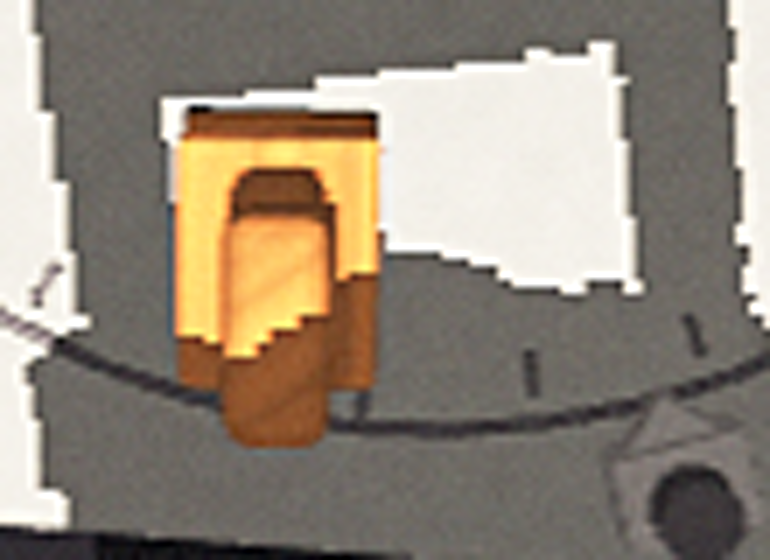

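Run:
```python
from h import *
im=load("pics/w1.npz");t=lambda x,y:s(x,y,215,135,7)
print("top",ray(im,*t(276,330),.095)); 
a=ray(im,*t(278,215),.095)-ray(im,*t(275,447),.095);print(np.degrees(np.arctan2(a[1],a[0])),np.linalg.norm(a))
print("foot",[ray(im,*t(*p),.05).round(4) for p in((177,138),(381,138),(375,388),(177,388))])
print("screw",ray(im,*t(695,510),.046),"grip",ray(im,170,127,.1),"knob",ray(im,282,67,.046))
```

```text
top [0.6071855  0.21143682 0.095     ]
-179.48000107486348 0.03512594241933647
foot [array([0.5872, 0.1945, 0.05  ]), array([0.5864, 0.228 , 0.05  ]), array([0.6294, 0.2286, 0.05  ]), array([0.6302, 0.1947, 0.05  ])]
screw [0.65183365 0.28614538 0.046     ] grip [0.55398042 0.13075455 0.1       ] knob [0.49297725 0.23863002 0.046     ]
```

Emit:
jog_arm:
  dr:
    - [0,0,0]
    - [0,0,0]
    - [0,0,0]
    - [0,0,0]
    - [0,0,0]
    - [0,0,0]
    - [0,0,0]
    - [0,0,0]
    - [0,0,0]
    - [0,0,0]
  slide:
    - [0,0,0.025]
    - [0,0,0.03]
    - [0,0,0.03]
    - [0,0,0.03]
    - [0,0,0.025]
    - [0,0,0.02]
    - [0,0,0.012]
    - [0,0,0]
    - [0,0,0]
    - [0,0,0]
  gripper: [0.2,0.2,0.2,0.2,0.2,0.2,0.2,0.2,0.2,0.2]

```text
time_s: 5.2
position: [0.6088, 0.2122, 0.0716]
tool_rot: [[-0.021, 1.0, 0.002], [1.0, 0.021, 0.0], [0.0, 0.002, -1.0]]
ft_force: [-0.6, 0.2, 0.5]
grip_width: 0.051
```

Emit:
jog_arm:
  dr:
    - [0,0,0]
    - [0,0,0]
    - [0,0,0]
    - [0,0,0]
    - [0,0,0]
    - [0,0,0]
    - [0,0,0]
    - [0,0,0]
    - [0,0,0]
    - [0,0,0]
  slide:
    - [0,0,0]
    - [0,0,0]
    - [0,0,0]
    - [0,0,0]
    - [0,0,0]
    - [0,0,0]
    - [0,0,0]
    - [0,0,0]
    - [0,0,0]
    - [0,0,0]
  gripper: [-0.3,-0.5,-0.7,-1,-1,-1,-1,-1,-1,-1]
  force: 35

```text
time_s: 6.2
position: [0.6083, 0.2121, 0.0705]
tool_rot: [[-0.022, 1.0, 0.0], [1.0, 0.022, 0.0], [0.0, 0.0, -1.0]]
ft_force: [-1.4, 0.6, 4.3]
grip_width: 0.0154
```

Run:
```python
from h import *
st(); im=shot("side","pics/s2.png");c=im["pixels"][180:330,120:320]
cv2.imwrite("pics/s2c.png",cv2.resize(c,None,fx=4,fy=4,interpolation=cv2.INTER_CUBIC))
```

```text
t 6.2 pos [0.6083 0.2121 0.0705] jaw 91.27 zax [ 0.  0. -1.] w 0.015409142535888988 f [-1.4  0.6  4.3] q [  8.7  40.   71.6  -0.   68.4 -82.6]
```

View pics/s2c.png

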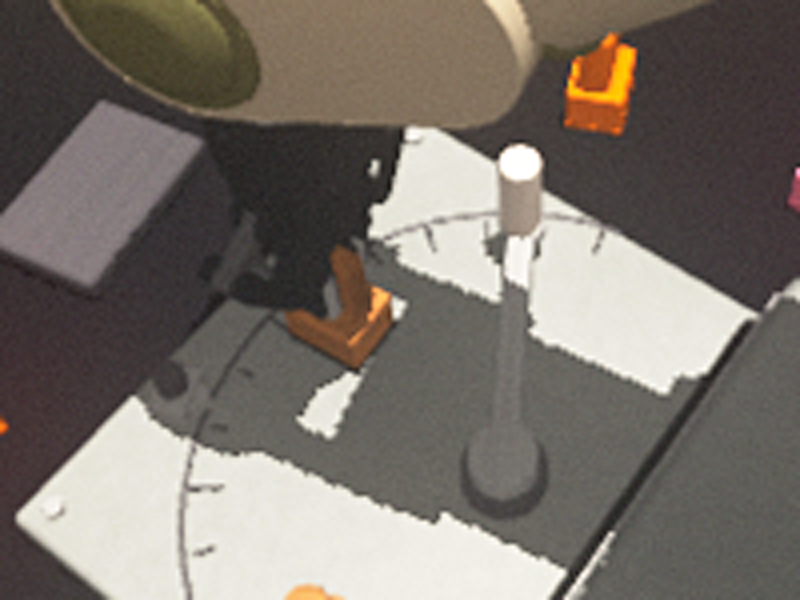

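Emit:
jog_arm:
  dr:
    - [0,0,0]
    - [0,0,0]
    - [0,0,0.12]
    - [0,0,0.12]
    - [0,0,0.12]
    - [0,0,0.12]
    - [0,0,0.12]
    - [0,0,0.12]
    - [0,0,0.12]
    - [0,0,0.107]
  slide:
    - [0,0,-0.01]
    - [0,0,-0.02]
    - [0,0,-0.03]
    - [0,0,-0.03]
    - [0,0,-0.03]
    - [0,0,-0.02]
    - [0,0,0]
    - [0,0,0]
    - [0,0,0]
    - [0,0,0]
  gripper: [-1,-1,-1,-1,-1,-1,-1,-1,-1,-1]

```text
time_s: 7.25
position: [0.6081, 0.2121, 0.2105]
tool_rot: [[0.801, 0.598, -0.0], [0.598, -0.801, 0.0], [-0.0, -0.0, -1.0]]
ft_force: [1.2, -0.2, -1.2]
grip_width: 0.0157
```

Run:
```python
from h import *
o=st(); print(tool(np.array([.4385,-.322,o["position"][2]])-o["position"]))
```

```text
t 7.25 pos [0.6081 0.2121 0.2105] jaw 36.74 zax [-0.  0. -1.] w 0.015746803963514026 f [ 1.2 -0.2 -1.2] q [  8.7  32.7  61.    0.   86.3 -28. ]
[-0.4554  0.3265  0.    ]
```

Emit:
jog_arm:
  dr:
    - [0,0,0]
    - [0,0,0]
    - [0,0,0]
    - [0,0,0]
    - [0,0,0]
    - [0,0,0]
    - [0,0,0]
    - [0,0,0]
    - [0,0,0]
    - [0,0,0]
  slide:
    - [-0.01,0.0072,0]
    - [-0.02,0.0143,0]
    - [-0.03,0.0215,0]
    - [-0.03,0.0215,0]
    - [-0.03,0.0215,0]
    - [-0.03,0.0215,0]
    - [-0.03,0.0215,0]
    - [-0.03,0.0215,0]
    - [-0.03,0.0215,0]
    - [-0.03,0.0215,0]
  gripper: [-1,-1,-1,-1,-1,-1,-1,-1,-1,-1]

```text
time_s: 8.25
position: [0.5079, -0.1067, 0.2106]
tool_rot: [[0.797, 0.604, 0.0], [0.604, -0.797, -0.0], [0.0, 0.0, -1.0]]
ft_force: [0.1, 0.5, -1.2]
grip_width: 0.0152
```

Emit:
jog_arm:
  dr:
    - [0,0,0]
    - [0,0,0]
    - [0,0,0]
    - [0,0,0]
    - [0,0,0]
    - [0,0,0]
    - [0,0,0]
    - [0,0,0]
    - [0,0,0]
    - [0,0,0]
  slide:
    - [-0.03,0.0215,0]
    - [-0.03,0.0215,0]
    - [-0.03,0.0215,0]
    - [-0.03,0.0215,0]
    - [-0.03,0.0215,0]
    - [-0.02,0.0143,0]
    - [-0.01,0.0072,0]
    - [-0.0054,0.004,0]
    - [0,0,0]
    - [0,0,0]
  gripper: [-1,-1,-1,-1,-1,-1,-1,-1,-1,-1]

```text
time_s: 9.25
position: [0.4414, -0.3218, 0.2104]
tool_rot: [[0.798, 0.603, 0.0], [0.603, -0.798, 0.0], [0.0, -0.0, -1.0]]
ft_force: [0.9, 0.5, 0.1]
grip_width: 0.0155
```

Run:
```python
from h import *
o=st(); print(tool(np.array([.4385,-.322,o["position"][2]])-o["position"]))
shot("wrist","pics/w3.png");shot("side","pics/s3.png");shot("scene","pics/sc3.png")
a=np.hstack([load("pics/sc3.npz")["pixels"][60:180,150:310],load("pics/s3.npz")["pixels"][60:180,280:440]])
cv2.imwrite("pics/m3.png",cv2.resize(a,None,fx=2.5,fy=2.5,interpolation=cv2.INTER_CUBIC))
```

```text
t 9.25 pos [ 0.4414 -0.3218  0.2104] jaw 37.1 zax [ 0.  0. -1.] w 0.015519755706697539 f [0.9 0.5 0.1] q [-48.5  22.9  78.1   0.   79.  -85.6]
[-0.0024 -0.0016 -0.    ]
```

View pics/m3.png

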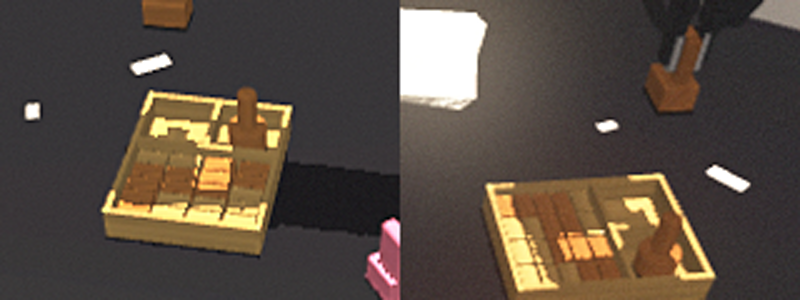

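View pics/w3.png

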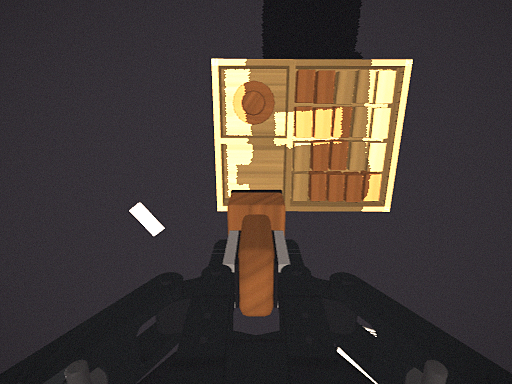

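Run:
```python
from h import *
im=load("pics/w3.npz")
p=np.array([ray(im,u,v,.034)[:2] for u,v in((219,211),(212,60),(389.5,211),(411,60))]) # +x-y,-x-y,+x+y,-x+y
C=p.mean(0);ex=p[0]+p[2]-p[1]-p[3];ex/=np.linalg.norm(ex);ey=np.array([-ex[1],ex[0]])
print(p,"tray",C,np.degrees(np.arctan2(*ey[::-1])),"cell",C+.039*ex-.058*ey)
```

```text
[[ 0.43214468 -0.3814369 ]
 [ 0.33435252 -0.25334485]
 [ 0.59095065 -0.26150921]
 [ 0.49276135 -0.13351635]] tray [ 0.4625523  -0.25745183] 37.426784349939595 cell [ 0.44019486 -0.32367225]
```

Emit:
jog_arm:
  dr:
    - [0,0,0]
    - [0,0,0]
    - [0,0,0]
    - [0,0,0]
    - [0,0,0]
    - [0,0,0]
    - [0,0,0]
    - [0,0,0]
    - [0,0,0]
    - [0,0,0]
  slide:
    - [-0.0022,0,0.01]
    - [0,0,0.02]
    - [0,0,0.025]
    - [0,0,0.025]
    - [0,0,0.02]
    - [0,0,0.02]
    - [0,0,0.015]
    - [0,0,0.01]
    - [0,0,0.005]
    - [0,0,0]
  gripper: [-1,-1,-1,-1,-1,-1,-1,-1,-1,-1]

```text
time_s: 10.4
position: [0.4393, -0.3239, 0.0599]
tool_rot: [[0.798, 0.602, -0.001], [0.602, -0.798, 0.001], [-0.0, -0.001, -1.0]]
ft_force: [-0.5, -0.5, -0.6]
grip_width: 0.0155
```

Emit:
jog_arm:
  dr:
    - [0,0,0]
    - [0,0,0]
    - [0,0,0]
    - [0,0,0]
    - [0,0,0]
    - [0,0,0]
    - [0,0,0]
    - [0,0,0]
    - [0,0,0]
    - [0,0,0]
  slide:
    - [0,0,0.002]
    - [0,0,0.001]
    - [0,0,0.001]
    - [0,0,0]
    - [0,0,0]
    - [0,0,0]
    - [0,0,0]
    - [0,0,0]
    - [0,0,0]
    - [0,0,0]
  gripper: [-1,-1,-1,-1,-1,-1,-1,-1,-1,-1]

```text
time_s: 11.4
position: [0.4394, -0.3241, 0.0563]
tool_rot: [[0.798, 0.602, -0.0], [0.602, -0.798, 0.0], [-0.0, -0.0, -1.0]]
ft_force: [0.5, 0.1, -0.3]
grip_width: 0.0153
```

Run:
```python
from h import *
o=st();shot("side","pics/s4.png");shot("scene","pics/sc4.png")
a=np.hstack([load("pics/sc4.npz")["pixels"][60:180,150:310],load("pics/s4.npz")["pixels"][90:210,280:440]])
cv2.imwrite("pics/m4.png",cv2.resize(a,None,fx=2.5,fy=2.5,interpolation=cv2.INTER_CUBIC))
```

```text
t 11.4 pos [ 0.4394 -0.3241  0.0563] jaw 37.02 zax [-0.  0. -1.] w 0.01529718842519672 f [ 0.5  0.1 -0.3] q [-48.8  33.2  89.6  -0.   57.2 -85.9]
```

View pics/m4.png

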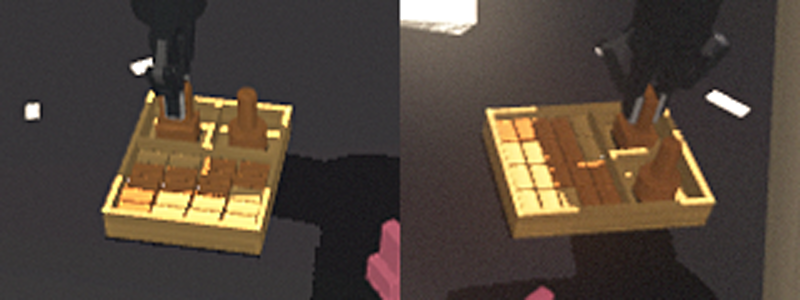

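Emit:
jog_arm:
  dr:
    - [0,0,0]
    - [0,0,0]
    - [0,0,0]
    - [0,0,0]
    - [0,0,0]
    - [0,0,0]
    - [0,0,0]
    - [0,0,0]
    - [0,0,0]
    - [0,0,0]
  slide:
    - [0,0,0.0008]
    - [0,0,0]
    - [0,0,0]
    - [0,0,0]
    - [0,0,0]
    - [0,0,0]
    - [0,0,0]
    - [0,0,0]
    - [0,0,-0.01]
    - [0,0,-0.02]
  gripper: [-1,-1,-0.5,-0.4,-0.2,0,0,0,0,0]

```text
time_s: 12.5
position: [0.4389, -0.3236, 0.0854]
tool_rot: [[0.799, 0.602, -0.002], [0.602, -0.799, 0.002], [-0.0, -0.003, -1.0]]
ft_force: [-0.1, -0.8, -0.8]
grip_width: 0.0426
```

Emit:
jog_arm:
  dr:
    - [0,0,0]
    - [0,0,0]
    - [0,0,0]
    - [0,0,0]
    - [0,0,0]
    - [0,0,0]
    - [0,0,0]
    - [0,0,0]
    - [0,0,0]
    - [0,0,0]
  slide:
    - [0,0,-0.03]
    - [0,0,-0.03]
    - [0,0,-0.03]
    - [0,0,-0.03]
    - [0,0,-0.01]
    - [0,0,0]
    - [0,0,0]
    - [0,0,0]
    - [0,0,0]
    - [0,0,0]
  gripper: [0.2,0.2,0.2,0.2,0.2,0.2,0.2,0.2,0.2,0.2]

```text
time_s: 13.5
position: [0.4392, -0.324, 0.2148]
tool_rot: [[0.799, 0.602, -0.001], [0.602, -0.799, 0.001], [-0.0, -0.001, -1.0]]
ft_force: [-0.6, -0.0, -0.1]
grip_width: 0.0513
```

Run:
```python
from h import *
o=st();shot("wrist","pics/w5.png")
print(tool(np.array([.556,.1235,o["position"][2]])-o["position"]))
```

```text
t 13.5 pos [ 0.4392 -0.324   0.2148] jaw 37.01 zax [-0.001  0.001 -1.   ] w 0.05125819533406248 f [-0.6 -0.  -0.1] q [-48.8  22.7  77.7   0.   79.7 -85.9]
[ 3.626e-01 -2.870e-01  3.000e-04]
```

View pics/w5.png

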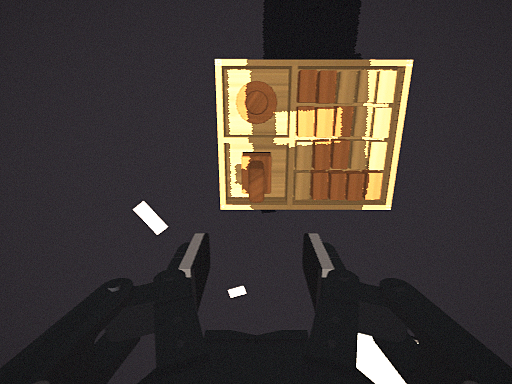

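Emit:
jog_arm:
  dr:
    - [0,0,0]
    - [0,0,0]
    - [0,0,0]
    - [0,0,0]
    - [0,0,0]
    - [0,0,0]
    - [0,0,0]
    - [0,0,0]
    - [0,0,0]
    - [0,0,0]
  slide:
    - [0.01,-0.008,0]
    - [0.02,-0.016,0]
    - [0.03,-0.0237,0]
    - [0.03,-0.0237,0]
    - [0.03,-0.0237,0]
    - [0.03,-0.0237,0]
    - [0.03,-0.0237,0]
    - [0.03,-0.0237,0]
    - [0.03,-0.0237,0]
    - [0.03,-0.0237,0]
  gripper: [0.2,0.2,0.2,0.2,0.2,0.2,0.2,0.2,0.2,0.2]

```text
time_s: 14.55
position: [0.5262, 0.0115, 0.2156]
tool_rot: [[0.798, 0.602, 0.0], [0.602, -0.798, 0.0], [0.0, -0.0, -1.0]]
ft_force: [0.5, 0.2, 0.1]
grip_width: 0.0512
```

Emit:
jog_arm:
  dr:
    - [0,0,0]
    - [0,0,0]
    - [0,0,0]
    - [0,0,0]
    - [0,0,0.14]
    - [0,0,0]
    - [0,0,0]
    - [0,0,0]
    - [0,0,0]
    - [0,0,0]
  slide:
    - [0.03,-0.0237,0]
    - [0.03,-0.0237,0]
    - [0.02,-0.016,0]
    - [0.0126,-0.01,0]
    - [0,0,0]
    - [0,0,0]
    - [0,0,0]
    - [0,0,0]
    - [0,0,0]
    - [0,0,0]
  gripper: [0.2,0.2,0.2,0.2,0.2,0.2,0.2,0.2,0.2,0.2]

```text
time_s: 15.55
position: [0.5561, 0.1231, 0.2156]
tool_rot: [[0.875, 0.485, 0.0], [0.485, -0.875, -0.0], [0.0, 0.0, -1.0]]
ft_force: [-0.3, 0.3, 0.5]
grip_width: 0.0512
```

Run:
```python
from h import *
o=st();im=shot("wrist","pics/w6.png")
print(tool(np.array([.556,.1235,o["position"][2]])-o["position"]),proj(im,[.556,.1235,.1]),proj(im,[.4937,.2378,.046]))
```

```text
t 15.55 pos [0.5561 0.1231 0.2156] jaw 29.01 zax [ 0. -0. -1.] w 0.051174971415827726 f [-0.3  0.3  0.5] q [  0.6  24.9  73.8  -0.   81.3 -28.4]
[ 0.0001 -0.0004 -0.    ] [256.70017017 191.67307696] [257.56557713  45.84372992]
```

View pics/w6.png

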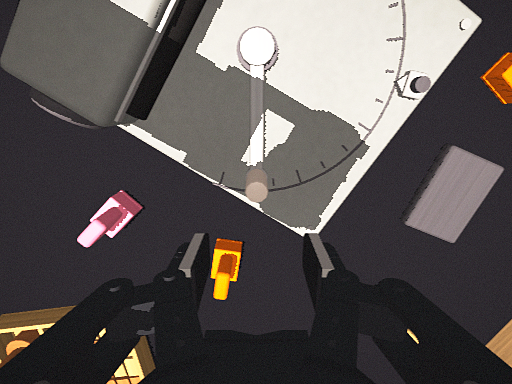

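Emit:
jog_arm:
  dr:
    - [0,0,0]
    - [0,0,0]
    - [0,0,0]
    - [0,0,0]
    - [0,0,0]
    - [0,0,0]
    - [0,0,0]
    - [0,0,0]
    - [0,0,0]
    - [0,0,0]
  slide:
    - [0,0,0.01]
    - [0,0,0.025]
    - [0,0,0.03]
    - [0,0,0.03]
    - [0,0,0.02]
    - [0,0,0.02]
    - [0,0,0.01]
    - [0,0,0.003]
    - [0,0,0]
    - [0,0,0]
  gripper: [0.2,0.2,0.2,0.2,0.2,0.2,0.2,0.2,0.2,0.2]

```text
time_s: 16.6
position: [0.5566, 0.1234, 0.0684]
tool_rot: [[0.875, 0.485, 0.002], [0.485, -0.875, 0.0], [0.001, 0.001, -1.0]]
ft_force: [0.8, -0.0, -0.5]
grip_width: 0.0512
```

Emit:
jog_arm:
  dr:
    - [0,0,0]
    - [0,0,0]
    - [0,0,0]
    - [0,0,0]
    - [0,0,0]
    - [0,0,0]
    - [0,0,0]
    - [0,0,0]
    - [0,0,0]
    - [0,0,0]
  slide:
    - [0,0,0]
    - [0,0,0]
    - [0,0,0]
    - [0,0,0]
    - [0,0,0]
    - [0,0,0]
    - [0,0,0]
    - [0,0,0]
    - [0,0,0]
    - [0,0,0]
  gripper: [0,-0.2,-0.4,-0.6,-0.8,-1,-1,-1,-1,-1]
  force: 25

```text
time_s: 17.6
position: [0.5563, 0.1234, 0.0679]
tool_rot: [[0.875, 0.485, 0.001], [0.485, -0.875, 0.0], [0.0, 0.0, -1.0]]
ft_force: [-0.6, 1.1, 5.4]
grip_width: 0.0211
```

Run:
```python
from h import *
o=st()
im=load("pics/w6.npz");c=im["pixels"][20:110,230:440];cv2.imwrite("pics/w6c.png",cv2.resize(c,None,fx=3.8,fy=3.8,interpolation=cv2.INTER_CUBIC))
```

```text
t 17.6 pos [0.5563 0.1234 0.0679] jaw 28.99 zax [ 0.001  0.    -1.   ] w 0.02109462682890719 f [-0.6  1.1  5.4] q [  0.6  34.1  85.    0.   60.9 -28.4]
```

View pics/w6c.png

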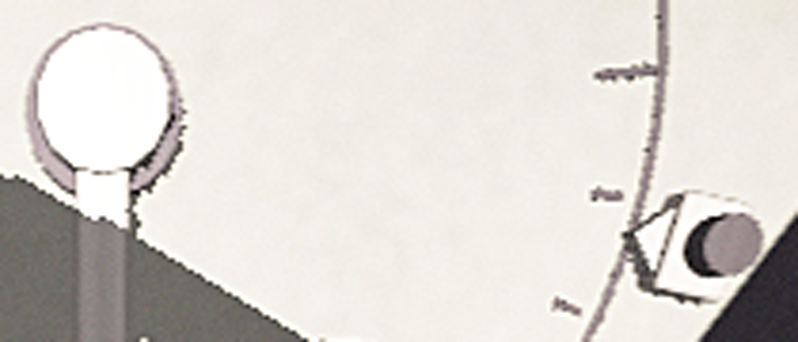

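Run:
```python
from h import *
im=load("pics/w6.npz");t=lambda x,y:s(x,y,230,20,3.8)
k=ray(im,*t(105,98),.046)[:2];w=ray(im,*t(733,243),.046)[:2];p=ray(im,*t(630,235),.032)[:2];g=ray(im,256,189,.1)[:2]
for n,a in(("scr",w),("tip",p),("grip",g)): print(n,a,np.degrees(np.arctan2(*(a-k)[::-1])),np.linalg.norm(a-k))
print(k)
```

```text
scr [0.65432119 0.28799669] 17.252737301972473 0.16864208340810413
tip [0.63461583 0.28042857] 16.7157275124773 0.14758522457447512
grip [0.55419755 0.12542673] -61.57109315801084 0.1279870287771717
[0.49326703 0.23797961]
```

Emit:
jog_arm:
  dr:
    - [0,0,-0.0524]
    - [0,0,0]
    - [0,0,-0.1047]
    - [0,0,0]
    - [0,0,-0.1047]
    - [0,0,0]
    - [0,0,-0.1047]
    - [0,0,0]
    - [0,0,-0.1047]
    - [0,0,0]
  slide:
    - [0,0,0]
    - [0.0136,0,0]
    - [0,0,0]
    - [0.0136,0,0]
    - [0,0,0]
    - [0.0136,0,0]
    - [0,0,0]
    - [0.0136,0,0]
    - [0,0,0]
    - [0.0136,0,0]
  gripper: [-1,-1,-1,-1,-1,-1,-1,-1,-1,-1]

```text
time_s: 18.6
position: [0.6048, 0.1687, 0.0675]
tool_rot: [[0.557, 0.83, 0.0], [0.83, -0.557, -0.002], [-0.002, 0.001, -1.0]]
ft_force: [1.2, -7.0, 3.7]
grip_width: 0.0218
```

Run:
```python
from h import *
o=st();v=o["position"][:2]-np.array([.4937,.2378]);print(np.degrees(np.arctan2(v[1],v[0])),np.linalg.norm(v))
```

```text
t 18.6 pos [0.6048 0.1687 0.0675] jaw 56.13 zax [ 0.    -0.002 -1.   ] w 0.02178870820950557 f [ 1.2 -7.   3.7] q [  4.8  38.8  74.8  -0.1  66.4 -51.2]
-31.866510791289716 0.13082945082454117
```

Emit:
jog_arm:
  dr:
    - [0,0,-0.1047]
    - [0,0,0]
    - [0,0,-0.1047]
    - [0,0,0]
    - [0,0,-0.1047]
    - [0,0,0]
    - [0,0,-0.1047]
    - [0,0,0]
    - [0,0,-0.1047]
    - [0,0,0]
  slide:
    - [0,0,0]
    - [0.0136,0,0]
    - [0,0,0]
    - [0.0136,0,0]
    - [0,0,0]
    - [0.0136,0,0]
    - [0,0,0]
    - [0.0136,0,0]
    - [0,0,0]
    - [0.0136,0,0]
  gripper: [-1,-1,-1,-1,-1,-1,-1,-1,-1,-1]

```text
time_s: 19.6
position: [0.6236, 0.2343, 0.0674]
tool_rot: [[0.073, 0.997, 0.0], [0.997, -0.073, -0.002], [-0.002, 0.0, -1.0]]
ft_force: [6.3, -5.0, -0.5]
grip_width: 0.0214
```

Emit:
jog_arm:
  dr:
    - [0,0,-0.1047]
    - [0,0,0]
    - [0,0,-0.1047]
    - [0,0,0]
    - [0,0,-0.0524]
    - [0,0,0]
    - [0,0,0]
    - [0,0,0]
    - [0,0,0]
    - [0,0,0]
  slide:
    - [0,0,0]
    - [0.0136,0,0]
    - [0,0,0]
    - [0.0136,0,0]
    - [0,0,0]
    - [0,0,0]
    - [0,0,0]
    - [0,0,0]
    - [0,0,0]
    - [0,0,0]
  gripper: [-1,-1,-1,-1,-1,-1,-1,-1,-1,-1]

```text
time_s: 20.6
position: [0.621, 0.2636, 0.0674]
tool_rot: [[-0.184, 0.983, 0.001], [0.983, 0.184, 0.001], [0.001, 0.001, -1.0]]
ft_force: [4.5, 4.3, -1.1]
grip_width: 0.0214
```

Run:
```python
from h import *
o=st();v=o["position"][:2]-np.array([.4937,.2378]);print(np.degrees(np.arctan2(v[1],v[0])),np.linalg.norm(v))
P=np.array([[.5563,.1234],o["position"][:2]])  # pivot from the two settled points, R=.13
m=P.mean(0);d=P[1]-P[0];L=np.linalg.norm(d);n=np.array([-d[1],d[0]])/L;c=m+n*np.sqrt(.13**2-L*L/4);print("pivot",c,[np.degrees(np.arctan2(*(p-c)[::-1])) for p in P])
shot("wrist","pics/w7.png")
```

```text
t 20.6 pos [0.621  0.2636 0.0674] jaw 100.62 zax [ 0.001  0.001 -1.   ] w 0.021367102641857167 f [ 4.5  4.3 -1.1] q [ 12.9  42.8  66.    0.1  71.2 -87.7]
11.47456903427154 0.12985370265602922
pivot [0.49365136 0.23730851] [np.float64(-61.189608099164886), np.float64(11.682594272358608)]
```

View pics/w7.png

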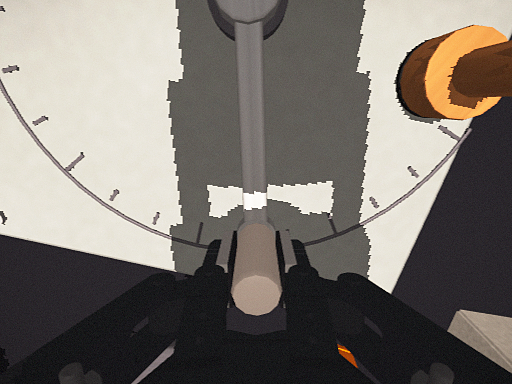

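Emit:
jog_arm:
  dr:
    - [0,0,-0.0506]
    - [0,0,0]
    - [0,0,0]
    - [0,0,-0.0506]
    - [0,0,0]
    - [0,0,0]
    - [0,0,0]
    - [0,0,0]
    - [0,0,0]
    - [0,0,0]
  slide:
    - [0,0,0]
    - [0.007,0,0]
    - [0.0062,0,0]
    - [0,0,0]
    - [0,0,0]
    - [0,0,0]
    - [0,0,0]
    - [0,0,0]
    - [0,0,0]
    - [0,0,0]
  gripper: [-1,-1,-1,-1,-1,-1,-1,-1,-1,-1]

```text
time_s: 21.65
position: [0.6173, 0.2756, 0.0674]
tool_rot: [[-0.286, 0.958, -0.0], [0.958, 0.286, 0.001], [0.001, 0.0, -1.0]]
ft_force: [2.4, 4.6, -0.9]
grip_width: 0.0211
```

Run:
```python
from h import *
o=st();v=o["position"][:2]-np.array([.4937,.2376]);print(np.degrees(np.arctan2(v[1],v[0])),np.linalg.norm(v))
shot("scene","pics/sc8.png");shot("side","pics/s8.png")
a=np.hstack([load("pics/sc8.npz")["pixels"][190:330,290:450],load("pics/s8.npz")["pixels"][205:345,140:300]])
cv2.imwrite("pics/m8.png",cv2.resize(a,None,fx=2.5,fy=2.5,interpolation=cv2.INTER_CUBIC))
```

```text
t 21.65 pos [0.6173 0.2756 0.0674] jaw 106.62 zax [-0.     0.001 -1.   ] w 0.02113364115045849 f [ 2.4  4.6 -0.9] q [ 14.   42.9  65.6   0.1  71.4 -92.6]
17.071704734513652 0.12934824848206408
```

View pics/m8.png

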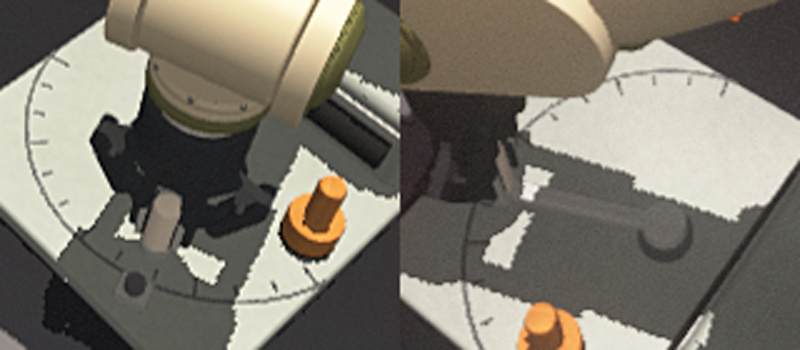

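Emit:
jog_arm:
  dr:
    - [0,0,0]
    - [0,0,0]
    - [0,0,0]
    - [0,0,0]
    - [0,0,0]
    - [0,0,0]
    - [0,0,0]
    - [0,0,0]
    - [0,0,0]
    - [0,0,0]
  slide:
    - [0,0,0]
    - [0,0,0]
    - [0,0,0]
    - [0,0,0]
    - [0,0,0]
    - [0,0,-0.01]
    - [0,0,-0.02]
    - [0,0,-0.03]
    - [0,0,-0.03]
    - [0,0,-0.03]
  gripper: [-0.4,-0.3,-0.2,0,0,0,0,0,0,0]

```text
time_s: 22.75
position: [0.6174, 0.2746, 0.1897]
tool_rot: [[-0.289, 0.957, 0.001], [0.957, 0.289, 0.0], [-0.0, 0.001, -1.0]]
ft_force: [0.4, -0.3, -0.4]
grip_width: 0.0428
```

Emit:
jog_arm:
  dr:
    - [0,0,0]
    - [0,0,0]
    - [0,0,0]
    - [0,0,0]
    - [0,0,0]
    - [0,0,0]
    - [0,0,0]
    - [0,0,0]
    - [0,0,0]
    - [0,0,0]
  slide:
    - [0,0,-0.03]
    - [0,0,-0.03]
    - [0,0,-0.02]
    - [0,0.02,0]
    - [0,0.02,0]
    - [0,0,0]
    - [0,0,0]
    - [0,0,0]
    - [0,0,0]
    - [0,0,0]
  gripper: [0,0,0,0,0,0,0,0,0,0]

```text
time_s: 23.75
position: [0.6555, 0.2861, 0.268]
tool_rot: [[-0.289, 0.957, 0.0], [0.957, 0.289, 0.0], [-0.0, 0.0, -1.0]]
ft_force: [0.7, 0.9, -0.6]
grip_width: 0.042
```

Run:
```python
from h import *
o=st()
im=shot("wrist","pics/w9.png");shot("scene","pics/sc9.png");shot("side","pics/s9.png")
a=np.hstack([load("pics/sc9.npz")["pixels"][190:330,290:450],load("pics/s9.npz")["pixels"][205:345,140:300]])
cv2.imwrite("pics/m9.png",cv2.resize(a,None,fx=2.5,fy=2.5,interpolation=cv2.INTER_CUBIC))
```

```text
t 23.75 pos [0.6555 0.2861 0.268 ] jaw 106.79 zax [ 0.  0. -1.] w 0.042046158416589596 f [ 0.7  0.9 -0.6] q [ 14.1  39.4  39.   -0.  101.6 -92.7]
```

View pics/w9.png

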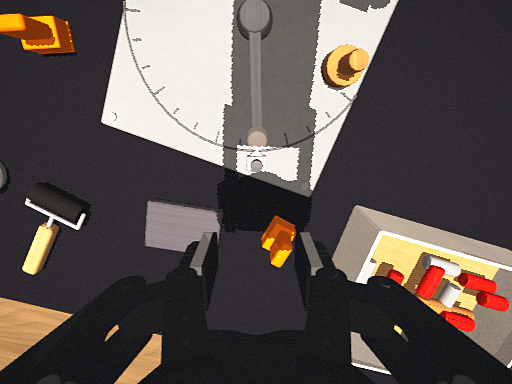

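View pics/m9.png

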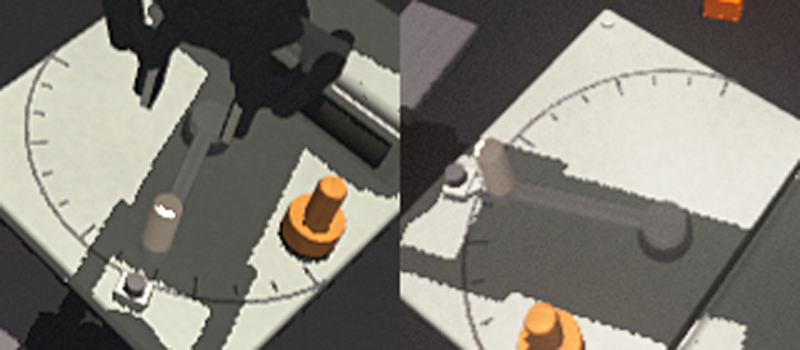

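Run:
```python
from h import *
im=load("pics/w9.npz");c=im["pixels"][0:180,210:310].astype(float)
c=np.clip(255*(c/255)**.6,0,255).astype(np.uint8)
c1=cv2.resize(c[:60],None,fx=6,fy=6,interpolation=cv2.INTER_CUBIC);c2=cv2.resize(c[110:180],None,fx=6,fy=6,interpolation=cv2.INTER_CUBIC)
cv2.imwrite("pics/w9a.png",c1);cv2.imwrite("pics/w9b.png",c2)
```

```text
(no output)
```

View pics/w9a.png

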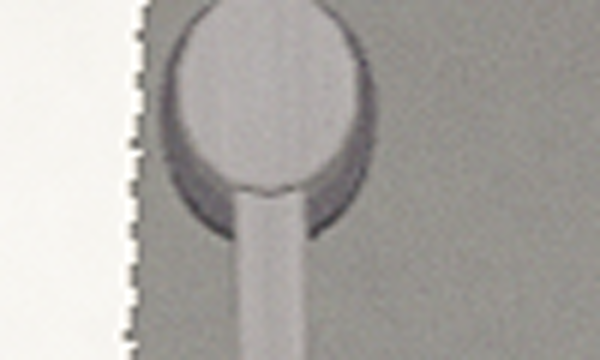

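View pics/w9b.png

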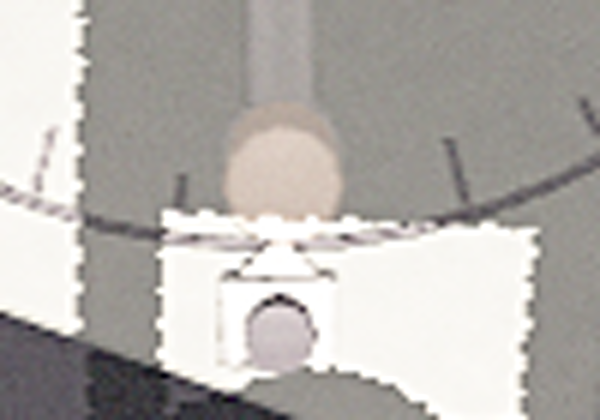

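Run:
```python
from h import *
im=load("pics/w9.npz");a=lambda x,y:s(x,y,210,0,6);b=lambda x,y:s(x,y,210,110,6)
R=lambda p,z:ray(im,*p,z)[:2]
ang=lambda v:np.degrees(np.arctan2(v[1],v[0])).round(2)
k=R(a(267.5,92),.046);g=R(b(284,178),.1);w=R(b(280,338),.046);tip=R(b(281,248),.033)
b1=R(a(272.5,350),.045);b2=R(b(281,20),.045)
print("knob",k,"grip",g,ang(g-k),np.linalg.norm(g-k),"bar",ang(b2-b1),ang(b2-k),"screw",w,ang(w-k),"tip",tip,ang(tip-k),"scr-tip",ang(w-tip))
```

```text
knob [0.49336543 0.23700977] grip [0.6155969  0.27693286] 18.09 0.12858610162924555 bar 18.34 18.18 screw [0.65428616 0.28799267] 17.58 tip [0.63787559 0.28328934] 17.76 scr-tip 15.99
```

Emit:
jog_arm:
  dr:
    - [0,0,0]
    - [0,0,0]
    - [0,0,0]
    - [0,0,0]
    - [0,0,0]
    - [0,0,0]
    - [0,0,0]
    - [0,0,0]
    - [0,0,0]
    - [0,0,0]
  slide:
    - [-0.02,-0.01,0]
    - [-0.04,-0.025,0]
    - [-0.04,-0.025,0]
    - [-0.04,-0.025,0]
    - [-0.04,-0.025,0]
    - [-0.04,-0.025,0]
    - [-0.04,-0.025,0]
    - [-0.04,-0.025,0]
    - [-0.02,-0.01,0]
    - [-0.01,0,0]
  gripper: [0,0,0,0,0,0,0,0,0,0]

```text
time_s: 24.9
position: [0.5638, -0.0882, 0.2679]
tool_rot: [[-0.286, 0.958, 0.0], [0.958, 0.286, -0.0], [-0.0, 0.0, -1.0]]
ft_force: [0.4, -0.0, 0.6]
grip_width: 0.0426
```

Run:
```python
from h import *
o=st()
A=shot("scene","pics/sc10.png");B=shot("side","pics/s10.png")
cv2.imwrite("pics/a10.png",cv2.resize(A["pixels"][210:320,310:410],None,fx=5.4,fy=5.4,interpolation=cv2.INTER_CUBIC))
cv2.imwrite("pics/b10.png",cv2.resize(B["pixels"][220:320,145:275],None,fx=6,fy=6,interpolation=cv2.INTER_CUBIC))
```

```text
t 24.9 pos [ 0.5638 -0.0882  0.2679] jaw 106.62 zax [ 0. -0. -1.] w 0.04259798327494726 f [ 0.4 -0.   0.6] q [ -20.8   23.    68.2   -0.    88.8 -127.4]
```

View pics/a10.png

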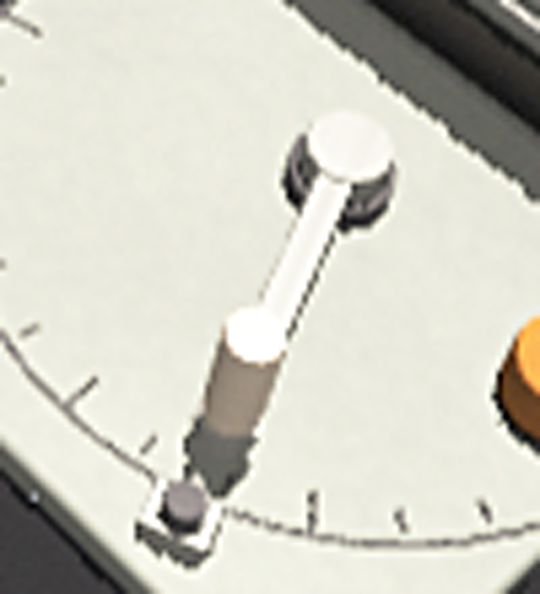

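View pics/b10.png

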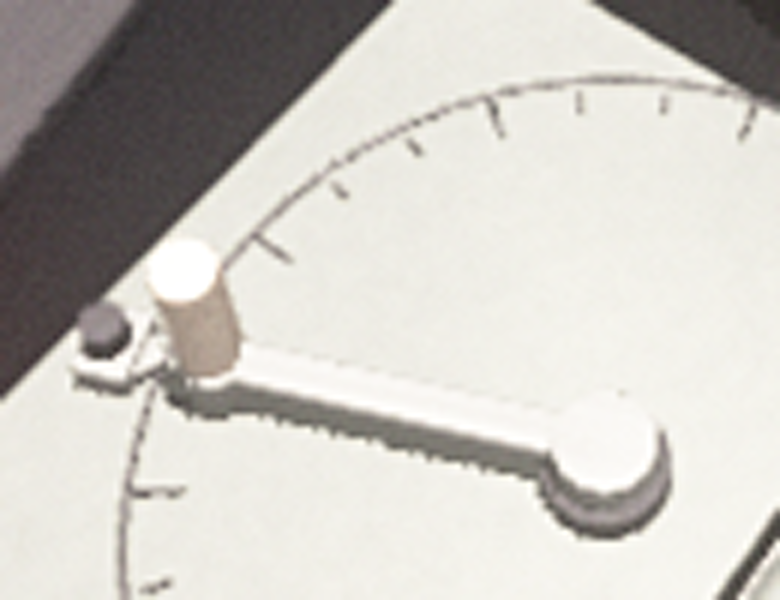

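Run:
```python
from h import *
A=load("pics/sc10.npz");B=load("pics/s10.npz")
ang=lambda v:np.degrees(np.arctan2(v[1],v[0])).round(2)
for n,im,f,g,k,w in(("A",A,lambda x,y:s(x,y,310,210,5.4),(254,333),(350,146),(184,506)),("B",B,lambda x,y:s(x,y,145,220,6),(184,268),(606,444),(104,328))):
    G,K,W=[ray(im,*f(*p),z)[:2] for p,z in((g,.1),(k,.046),(w,.046))]
    print(n,G,K,W,"lever",ang(G-K),np.linalg.norm(G-K),"ptr",ang(W-K),np.linalg.norm(W-K))
```

```text
A [0.6192501  0.27752654] [0.49455266 0.23790427] [0.65890412 0.28993177] lever 17.63 0.13084103392571167 ptr 17.57 0.1723898611168905
B [0.61675564 0.27713609] [0.493389   0.23755568] [0.65261197 0.28922719] lever 17.79 0.12956054977761744 ptr 17.98 0.16739743563191742
```

View pics/s10.png

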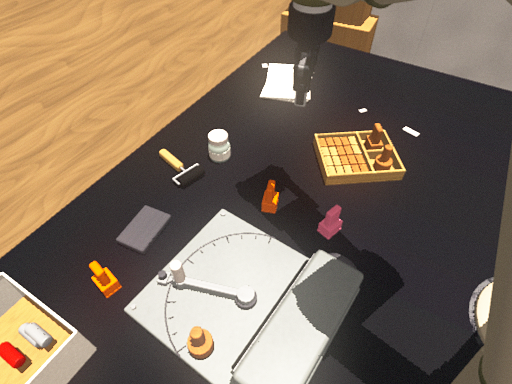

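View pics/sc10.png

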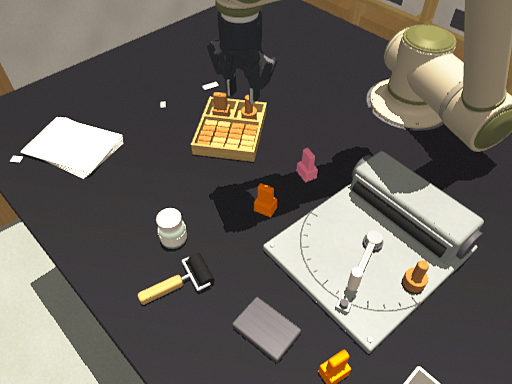

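The block stamp stands upright in the free cell (scene 220,102; side 376,135). The lever points at the pointer, and every other object is at its original pixels. I'm handing the job in.

Run:
```python
from h import *
st();print(env.close_job())
```

```text
t 25.0 pos [ 0.5648 -0.0868  0.2675] jaw 106.7 zax [ 0.  0. -1.] w 0.0424795067412532 f [ 0.3  0.6 -0.7] q [ -20.6   23.1   68.1    0.    88.8 -127.3]
the job is handed in; nothing more can be done
None
```

I put the block stamp, which stood between lever and pointer, upright in the tray's free cell. Then I swung the lever about 79° to the pointer, let go and backed the arm off. The job was handed in at 25.0 s.

**Lever and pointer:** both end at about 17.7° in world axes. They match closely, but the three cameras differ a little:

| Camera | Lever (°) | Pointer (°) |
|---|---|---|
| scene | 17.6 | 17.6 |
| side | 17.8 | 18.0 |
| wrist | 18.1 | 17.6–17.8 |

- **Disagreement:** the wrist camera puts the lever 0.3–0.5° past the pointer. The arm's own position before release, at 17.1°, suggested it was slightly short. I left the lever as it was because these are within measuring error.
- **Everything else:** in the last pictures the pointer, the round stamp, the look-alikes and the things on the table are where they started, and the gripper is clear of everything.

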